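# Roll the freshly wrapped card tube into the gluing cradle

## Task

Take the press board by its bar grip, lay it flat on top of the card tube and, pressing with a few newtons all the way, roll the tube along the gluing board until it lies in the cradle between the two low wooden strips. The tube's wrap is freshly glued and the card is thin: touch it with the press board only, from above, and never press hard enough to squash it (18 N is too much). Then lay the press board flat on the table, clear of the gluing board, and leave everything else where it is.

Things in the scene. Friction and masses are not known exactly. Their poses are not given: they have to be found in the camera images.
- glue_board: Fixed grey gluing board, 170 mm (its x) by 300 mm (its y, the rolling direction) by 12 mm thick, lying on the table. Origin at the centre of its underside, z up. Across its middle run two half-round dark wooden strips along its x, 150 mm long, 3 mm proud of the board, their crests at y = -14 and +14 mm: the tube has to climb over the nearer one, which lifts it (and what lies on it) by up to 3 mm, and then settles between the two.
- cradle (a point): Centre of the tube when it lies in the cradle: on the gluing board's centre line midway between the strips, 34 mm above the table. Its axes are those of the gluing board.
- tube: Cardboard tube closed by white plugs, 44 mm diameter, 110 mm long, about 60 to 130 g, lying on the gluing board on either side of the cradle (+y or -y), roughly parallel to the strips. Origin at its centre; its x axis is its long axis; y and z turn with it as it rolls. It rolls freely: under a board moving along its top it advances half as far as the board.
- press_board: Loose plywood press board, 120 mm (its x) by 150 mm (its y) by 10 mm thick, 220 g, with an upright wooden bar grip in the middle of its upper face: 80 mm along x, 20 mm thick along y, its top 52 mm above the underside. Rigid. Origin at the centre of its underside, z up. It starts flat on the table.
- press_grip (a point): Middle of the press board's bar grip, 32 mm above the board's underside; pinch the 20 mm thickness here from above, closing along the press board's y. Axes as the press board.
- tape_roll: Roll of pale yellow masking tape lying flat on the gluing board on the other side of the cradle from the tube, 80 mm diameter, 25 mm high (lower than the top of the tube). Loose. Origin at the centre of its underside. A bystander.
- glue_tube: Flat red glue tube lying near the robot, 34 by 100 by 20 mm with a white cap at its +y end. Loose bystander; origin under its centre.
- stamp_tin: Flat metal tin, 65 by 95 by 22 mm. Loose bystander; origin under its centre.
Things that resemble listed ones, but are neither listed nor needed, are in the scene too. What is meant by the tube is not yellow, and is the smaller of those in its own colour.

How it is judged:
By the outcome, as a careful person would: the job done as asked, in the order asked, and still so for the second after the job is handed in, with the robot touching nothing.
It also fails if it takes over 72 s, if anything falls off the work surface, if the arm or the gripper's body presses on something with over 40 N, if the wrist force passes 120 N, or if a joint passes its speed limit or range.

## Robot

A 6-joint arm with a two-finger parallel gripper is mounted at the origin on the work surface. World frame = base frame: x ahead of the robot, y to its left, z up, the work surface at z = 0. Lengths are in m, angles in rad, forces in N, time in s.
With the tool pointing down it reaches from about 0.35 to 0.975 m from the base axis. Payload 4.9 kg.
Tool frame: the origin (TCP) lies at the very end of the fingers, on their centre line; the grasp point (between the pads) lies 19 mm behind it; x points along the fingers, y is the direction in which the jaws open and shut, and the axes are right-handed (so a half turn about x gives the same grasp; the last joint's range is limited). The gripper opens to 85 mm and grips with 20 to 120 N. Pads are 22 mm wide; open, the fingers measure 114 mm over their backs; the gripper's body (76 mm by 85 mm) begins 54 mm behind the grasp point. The pads swing forward as they close: fully open they stand 13 mm farther back than shut.
Start: joints at [-1.371, 0.053, 1.613, -0, 1.476, -0.119], TCP at [0.196, -0.593, 0.231] pointing down, gripper open.
Joint ranges: [-3.01, 3.01], [-1.01, 2.22], [0.06, 2.58], [-1.02, 4.17], [0.09, 2.62], [-3.14, 3.14]. Speed limits (rad/s): [2.57, 2.57, 3.14, 3.14, 3.14, 3.14].

## Interface

Orientations are given as a rotation vector (axis times angle).
In Python, from station import ctrl, get_image, calibration, finish_job, search_frame, cut_out, mark_of gives the robot as it stands. The module is installed in compiled form; this text tells all that it offers.
- The arm moves only by the tool arm_command, never from a script. Its argument "plan" is a list that holds one entry, the list of rows, each a list of 7 numbers: the shift along the tool's x, y, z in m, then the turn, a rotation vector about the tool's x, y, z in degrees, then the finger opening in m, from 0 to 0.0854. A call has 1 to 20 rows; each row shifts and turns the pose as measured when the row begins, along the tool's axes as they then stand; what a row does not reach is not made up. A row lasts 1/12 s, in which the tool goes at most 41.7 mm and 7.16 degrees, less where a joint would pass 70% of its speed; a pose out of reach is approached as far as the arm can. A call with a gripper value outside its range is refused whole. The fingers move at their own pace and stop on an object; "squeeze" is the grip in N (left out, the last holds). Time passes only in rows, so rows that do not move let the fingers close. It gives the time, the measured TCP pose, the force and the opening at its end, in the units of the state.
- ctrl.get_obs(): the state, without advancing time (a new reading comes with each control period).
- get_image(name): name is "scene" or "top" or "wrist"; returns the picture (384x512x3 uint8, red, green, blue); there is no depth.
- calibration(name): a dict with "fx", "fy", "cx", "cy" (pixels), "cam_to_world" (4x4, takes a point from camera to world coordinates); the wrist camera has in their place "hand_eye" (4x4, takes a point from camera to tool coordinates, whose origin is the TCP and whose axes are the tool frame's). Camera axes: x right, y down, z forward; pixel columns grow to the right and rows downward; lengths in m; the calibration is good to about 2 mm. A picture is of the moment at which its call begins: read the wrist's pose just before it. calibration takes no time and is no camera call.
- finish_job(): hands the job in, once; it reports no verdict.
Trained networks look in the newest picture that a camera, given by its name, has taken for a name from the list of things; names that differ only in an ending like _2 or _b are one class to them, and where a whole thing is asked for, a point or a joint stands for the part that bears it (a point fixed in the world has none). Each returns a list of dicts, best first, with "conf" (0 to 1); they miss things now and then, are a little off and sometimes report something else, mostly with a low value. They report only what shows in the picture. A call takes as long as a camera call. They do not tell look-alikes from the thing itself.
- search_frame(camera, thing): "at" ([x, y, z] in m, in the coordinates of the camera as it stood for that picture, good to about 4 mm: the middle of the surface that is visible of it).
- cut_out(camera, thing): "mask" (384x512 bool, what is visible of it).
- mark_of(camera, thing): "at" ([x, y, z] in m, in the coordinates of the camera as it stood for that picture, good to about 4 mm: a listed point, or the origin of a listed thing).
The state is a dict: "t": time; "q": joint angles; "dq": joint speeds; "effort": joint torques, N m; "tool_pos": TCP position; "tool_rot": TCP orientation; "contact_force": force on the tool from outside, world axes, zero at the start; "wrist_torque": the same for the moment, N m; "opening": finger opening in m.
Only numpy, scipy, OpenCV 4.12 (cv2) and the standard library are available. Lean on these libraries where they do the work, as an engineer would, in place of code of your own. Each camera call takes 0.05 s, during which the arm holds its last target. There are 200 camera calls.

## Working session

There is one attempt and no reset: what is moved stays moved. The work goes in short steps, Python scripts to look and compute and a tool call to move; the robot and the scene stay as the last step left them, time stands still between calls to the robot, and variables do not carry over. Pictures are saved under pics/ and viewed, about 8 in all and at most 12, crops included, and the job is handed in when it is done.

Besides the shell and the picture viewer there is one more tool, called after "Call:" by a JSON object that holds its "op" and its "data", one argument or row to a line. arm_command: Moves the arm, as the interface text tells. Its arguments: {"type":"object","properties":{"plan":{"type":"array","items":{"type":"array","items":{"type":"array","items":{"type":"number"}}}},"squeeze":{"type":"number"}},"required":["plan"]}

```bash
mkdir -p pics; cat > h.py <<'E'
import numpy as np, cv2
from scipy.spatial.transform import Rotation as R
from station import *
def T(cam):
    c=calibration(cam)
    if cam!='wrist': return np.array(c['cam_to_world'])
    o=ctrl.get_obs(); M=np.eye(4); M[:3,:3]=R.from_rotvec(o['tool_rot']).as_matrix(); M[:3,3]=o['tool_pos']
    return M@np.array(c['hand_eye'])
def snap(cam,fn=None):
    M=T(cam); im=get_image(cam)
    if fn: cv2.imwrite('pics/'+fn,im[:,:,::-1])
    return im,M
def toW(M,p): return (M@np.r_[p,1])[:3]
def ray(cam,M,uv,z):
    c=calibration(cam); d=M[:3,:3]@np.array([(uv[0]-c['cx'])/c['fx'],(uv[1]-c['cy'])/c['fy'],1]); o=M[:3,3]
    return o+d*(z-o[2])/d[2]
E
python3 - <<'E'
from h import *
ims=[]
for c in ['top','scene']:
    im,M=snap(c,c+'0.png')
    for n in ['tube','press_board','press_grip','tape_roll','glue_board','cradle','glue_tube','stamp_tin']:
        print(c,n,[(np.round(toW(M,d['at']),3).tolist(),round(d['conf'],2)) for d in mark_of(c,n)])
    print(M.round(2).tolist())
print(ctrl.get_obs())
E
```

```text
top tube [([0.546, -0.238, 0.032], 0.88), ([0.294, -0.254, 0.027], 0.78), ([0.53, -0.466, 0.018], 0.7)]
top press_board [([0.531, 0.196, 0.002], 0.96), ([0.55, -0.152, 0.036], 0.56)]
top press_grip [([0.534, 0.194, 0.036], 0.57), ([0.534, 0.195, 0.003], 0.4)]
top tape_roll [([0.556, -0.053, 0.014], 0.96)]
top glue_board [([0.55, -0.153, -0.003], 0.7), ([0.4, 0.015, 0.0], 0.4)]
top cradle [([0.55, -0.15, 0.033], 0.81)]
top glue_tube [([0.397, 0.015, -0.002], 0.61)]
top stamp_tin [([0.754, -0.032, -0.004], 0.86)]
[[-0.03, -1.0, 0.09, 0.42], [-1.0, 0.03, 0.01, -0.11], [-0.01, -0.09, -1.0, 1.15], [0.0, 0.0, 0.0, 1.0]]
scene tube [([0.55, -0.242, 0.031], 0.76), ([0.292, -0.259, 0.025], 0.61), ([0.535, -0.471, 0.02], 0.58)]
scene press_board [([0.536, 0.195, 0.001], 0.81), ([0.548, -0.241, 0.036], 0.68)]
scene press_grip [([0.533, 0.191, 0.031], 0.85)]
scene tape_roll [([0.552, -0.052, 0.011], 0.92)]
scene glue_board [([0.546, -0.15, -0.001], 0.67)]
scene cradle [([0.552, -0.154, 0.035], 0.93)]
scene glue_tube [([0.395, 0.011, -0.003], 0.68), ([0.75, -0.039, -0.002], 0.67)]
scene stamp_tin [([0.748, -0.039, -0.001], 0.87)]
[[0.07, 0.81, -0.58, 1.3], [1.0, -0.07, 0.03, -0.14], [-0.02, -0.58, -0.82, 1.14], [0.0, 0.0, 0.0, 1.0]]
{'t': 0.9, 'q': array([-1.37100495e+00,  5.26690142e-02,  1.61285205e+00,  1.21485196e-05,
        1.47598300e+00, -1.19003648e-01]), 'dq': array([ 0.00190352,  0.00085907,  0.00020161,  0.00031378, -0.0010136 ,
       -0.0020209 ]), 'effort': array([ 8.12962808e-04, -3.93680978e+01, -3.70469320e+01, -2.80842023e-04,
        3.76759726e-04,  1.63278833e-05]), 'tool_pos': array([ 0.19589196, -0.59351516,  0.23135148]), 'tool_rot': array([ 2.04916571,  0.32933146, -2.04913321]), 'contact_force': array([-0.42688487,  0.00678609, -0.37682758]), 'wrist_torque': array([ 0.00858022,  0.01268785, -0.03042885]), 'opening': 0.0854708032921863}
```

View pics/top0.png

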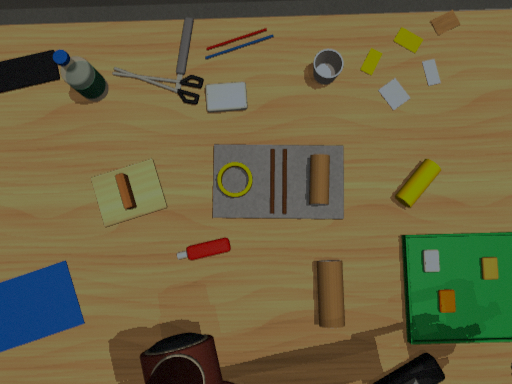

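View pics/scene0.png

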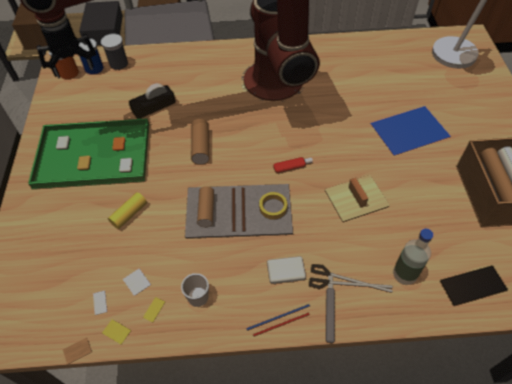

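```bash
cat >> h.py <<'E'
def rect(cam,M,mask,z):
    p=np.argwhere(mask)[:,::-1]; h=cv2.convexHull(p.astype(np.int32))[:,0]
    w=np.array([ray(cam,M,q,z)[:2] for q in h],np.float32)
    (c,s,a)=cv2.minAreaRect(w*1000); b=cv2.boxPoints((c,s,a)); e=b[1]-b[0]; f=b[2]-b[1]
    l=e if np.hypot(*e)>np.hypot(*f) else f
    return np.round(c,1),np.round(s,1),'long axis deg',round(np.degrees(np.arctan2(l[1],l[0]))%180,1)
def plan(pos,yaw_y,gmax=0.04):
    """tool-down target: pos, tool y axis heading (deg). prints total tool-frame shift/turn"""
    o=ctrl.get_obs(); A=R.from_rotvec(o['tool_rot']).as_matrix(); a=np.radians(yaw_y)
    x=np.array([0,0,-1.]); y=np.array([np.cos(a),np.sin(a),0]); B=np.c_[x,y,np.cross(x,y)]
    d=np.array(pos)-o['tool_pos']; rv=np.degrees(R.from_matrix(A.T@B).as_rotvec())
    print('pos',o['tool_pos'].round(4),'F',o['contact_force'].round(2),'open',round(o['opening'],4),'t',o['t'],'heading y',np.degrees(np.arctan2(A[1,1],A[0,1])).round(2))
    print('tool shift mm',(A.T@d*1000).round(1),'turn',rv.round(2))
E
python3 - <<'E'
from h import *
for c in ['top','scene']:
    im,M=snap(c)
    for n,z in [('press_board',.01),('glue_board',.012),('tube',.034),('press_grip',.05)]:
        for d in cut_out(c,n): print(c,n,round(d['conf'],2),*rect(c,M,d['mask'],z))
plan([.533,.194,.15],105); plan([.533,.194,.15],-75)
E
```

```text
top press_board 0.69 [532.8 196.1] [120.2 150.9] long axis deg 105.9
top press_board 0.49 [ 550.5 -244.2] [ 44.7 118.2] long axis deg 176.0
top glue_board 0.86 [ 547.3 -150.9] [300.5 171. ] long axis deg 88.3
top tube 0.9 [ 293.7 -256.4] [ 56.8 146.6] long axis deg 180.0
top tube 0.85 [ 547.5 -241.5] [ 44.9 115.7] long axis deg 177.7
top tube 0.84 [ 533.5 -461.6] [ 42.5 119.8] long axis deg 137.3
top press_grip 0.96 [528.9 184.6] [116.1 145.3] long axis deg 106.1
scene press_board 0.73 [536.2 190.9] [131.  158.2] long axis deg 106.7
scene glue_board 0.76 [ 555.6 -154.6] [301.8 175.9] long axis deg 87.8
scene tube 0.76 [ 544.1 -464.3] [ 52.2 121.1] long axis deg 138.1
scene tube 0.75 [ 546.9 -244.9] [ 44.9 136.4] long axis deg 176.3
scene tube 0.75 [ 300.5 -259.4] [189.4  54.5] long axis deg 0.5
scene tube 0.48 [417.3  15.8] [ 42.4 118.3] long axis deg 100.9
scene press_grip 0.92 [563.3 179.2] [124.2 147.4] long axis deg 106.7
pos [ 0.1959 -0.5935  0.2313] F [0.34 0.59 0.42] open 0.0855 t 1.4 heading y -71.73
tool shift mm [  81.3 -642.1 -566.9] turn [-1.7673e+02 -1.0000e-02  0.0000e+00]
pos [ 0.1959 -0.5935  0.2313] F [0.34 0.59 0.42] open 0.0855 t 1.4 heading y -71.73
tool shift mm [  81.3 -642.1 -566.9] turn [3.27 0.   0.  ]
```

Call:
{"op": "arm_command", "data": {
  "plan": [
    [[0,-0.029,-0.0257,0,0,0,0.085],[0,-0.029,-0.0257,0,0,0,0.085],[0,-0.029,-0.0257,0,0,0,0.085],[0,-0.029,-0.0257,0,0,0,0.085],[0,-0.029,-0.0257,0,0,0,0.085],[0,-0.029,-0.0257,0,0,0,0.085],[0,-0.029,-0.0257,0,0,0,0.085],[0,-0.029,-0.0257,0,0,0,0.085],[0,-0.029,-0.0257,0,0,0,0.085],[0,-0.029,-0.0257,0,0,0,0.085],[0,-0.029,-0.0257,0,0,0,0.085],[0,-0.029,-0.0257,0,0,0,0.085],[0,-0.029,-0.0257,0,0,0,0.085],[0,-0.029,-0.0257,0,0,0,0.085],[0,-0.029,-0.0257,0,0,0,0.085],[0,-0.029,-0.0257,0,0,0,0.085],[0,-0.029,-0.0257,0,0,0,0.085],[0,-0.029,-0.0257,0,0,0,0.085],[0,-0.029,-0.0257,0,0,0,0.085],[0,-0.029,-0.0257,0,0,0,0.085]]
  ]
}}

```text
t: 3.07
tool_pos: [0.5146, 0.1442, 0.2332]
tool_rot: [2.068, 0.307, -2.039]
contact_force: [0.3, -0.2, 0.1]
opening: 0.0851
```

```bash
python3 -c "
from h import *
plan([.533,.194,.2],-74)"
```

```text
pos [0.5146 0.1442 0.2332] F [ 0.26 -0.15  0.06] open 0.0851 t 3.0667 heading y -72.54
tool shift mm [ 33.2 -42.3 -32. ] turn [ 1.46 -0.71 -0.58]
```

Call:
{"op": "arm_command", "data": {
  "plan": [
    [[0.011,-0.021,-0.016,1.4,-0.7,-0.6,0.085],[0.011,-0.021,-0.016,0,0,0,0.085],[0.011,0,0,0,0,0,0.085],[0,0,0,0,0,0,0.085]]
  ]
}}

```text
t: 3.4
tool_pos: [0.536, 0.2041, 0.2003]
tool_rot: [2.071, 0.303, -2.064]
contact_force: [-0.4, -1.5, -0.5]
opening: 0.0848
```

```bash
python3 - <<'E'
from h import *
im,M=snap('wrist','w1.png')
for n in ['press_board','press_grip']: print(n,[(np.round(toW(M,d['at']),3).tolist(),round(d['conf'],2)) for d in mark_of('wrist',n)])
for d in cut_out('wrist','press_board'): print(*rect('wrist',M,d['mask'],.01))
m=cv2.inRange(cv2.cvtColor(im,cv2.COLOR_RGB2HSV),(0,100,60),(14,255,255))
print(m.sum()/255)
plan([.533,.194,.03],-74)
E
```

```text
press_board [([0.533, 0.194, 0.001], 0.78)]
press_grip [([0.536, 0.202, 0.031], 0.58)]
[535.2 195.2] [119.9 149.9] long axis deg 106.5
2785.0
pos [0.5374 0.2026 0.2041] F [-0.68 -0.18  0.39] open 0.0853 t 3.6 heading y -73.63
tool shift mm [174.    7.3   8.3] turn [ 0.37 -0.56  0.1 ]
```

View pics/w1.png

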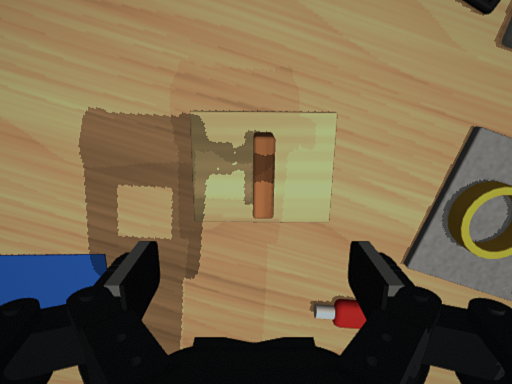

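The wrist view shows the press board (190–336, 112–221), with the bar (253–275, 132–218) square to the fingers.

```bash
python3 - <<'E'
from h import *
M=T('wrist')
for uv,z in [((264,137),.052),((264,217),.052),((263,166.5),.01)]: print(ray('wrist',M,uv,z))
plan([.534,.195,.10],-73.6);plan([.534,.195,.016],-73.6)
E
```

```text
[0.57454541 0.2042824  0.052     ]
[0.50022226 0.18178979 0.052     ]
[0.54001612 0.19369579 0.01      ]
pos [0.5374 0.2026 0.2041] F [-0.68 -0.18  0.39] open 0.0853 t 3.6 heading y -73.63
tool shift mm [104.    6.5   6.4] turn [-0.03 -0.56  0.1 ]
pos [0.5374 0.2026 0.2041] F [-0.68 -0.18  0.39] open 0.0853 t 3.6 heading y -73.63
tool shift mm [188.    6.6   7.2] turn [-0.03 -0.56  0.1 ]
```

Call:
{"op": "arm_command", "data": {
  "plan": [
    [[0.03,0.004,0.003,0,-0.5,0,0.085],[0.035,0.004,0.002,0,0,0,0.085],[0.035,0,0,0,0,0,0.085],[0.03,0,0,0,0,0,0.085],[0.025,0,0,0,0,0,0.085],[0,0,0,0,0,0,0.085]]
  ]
}}

```text
t: 4.1
tool_pos: [0.5433, 0.1881, 0.0565]
tool_rot: [2.099, 0.291, -2.05]
contact_force: [-1.6, -0.3, -1.3]
opening: 0.085
```

```bash
python3 -c "
from h import *
plan([.536,.194,.015],-73.6)"
```

```text
pos [0.5433 0.1881 0.0565] F [-1.64 -0.29 -1.31] open 0.085 t 4.1 heading y -74.18
tool shift mm [41.3 -7.7  6.4] turn [-0.58 -1.34 -0.06]
```

Call:
{"op": "arm_command", "data": {
  "plan": [
    [[0,-0.004,0.003,-0.5,-1.3,0,0.085],[0.0,-0.004,0.003,0,0,0,0.085],[0.01,0,0,0,0,0,0.085],[0.01,0,0,0,0,0,0.085],[0.01,0,0,0,0,0,0.085],[0.005,0,0,0,0,0,0.085],[0,0,0,0,0,0,0.085]]
  ]
}}

```text
t: 4.68
tool_pos: [0.5408, 0.194, 0.0286]
tool_rot: [2.084, 0.294, -2.056]
contact_force: [-0.3, 0.6, -0.3]
opening: 0.0851
```

```bash
python3 -c "
from h import *
plan([.536,.194,.015],-73.6)"
```

```text
pos [0.5408 0.194  0.0286] F [-0.27  0.6  -0.35] open 0.0851 t 4.6833 heading y -73.81
tool shift mm [13.5 -1.4  4.8] turn [-0.21 -0.76 -0.13]
```

Call:
{"op": "arm_command", "data": {
  "plan": [
    [[0.004,-0.001,0.003,0,-0.8,0,0.085],[0.004,0,0.002,0,0,0,0.085],[0.003,0,0,0,0,0,0.085],[0.002,0,0,0,0,0,0.085],[0,0,0,0,0,0,0.085],[0,0,0,0,0,0,0.085]]
  ]
}}

```text
t: 5.18
tool_pos: [0.5353, 0.1937, 0.0139]
tool_rot: [2.066, 0.292, -2.071]
contact_force: [0.6, -0.6, -0.3]
opening: 0.0853
```

```bash
python3 -c "
from h import *
plan([.536,.194,.015],-73.6)
print(ctrl.get_obs()['tool_rot'])
get_image('top');plan([.536,.194,.015],-73.6)"
```

```text
pos [0.5353 0.1937 0.0139] F [ 0.58 -0.65 -0.33] open 0.0853 t 5.1833 heading y -73.79
tool shift mm [-1.1 -0.1 -0.8] turn [-0.19  0.15 -0.13]
[ 2.06628881  0.29184321 -2.07087369]
pos [0.5353 0.1937 0.0139] F [-0.11  0.29  0.55] open 0.0851 t 5.2333 heading y -73.79
tool shift mm [-1.1 -0.1 -0.8] turn [-0.19  0.15 -0.13]
```

Call:
{"op": "arm_command", "data": {
  "plan": [
    [[-0.002,0,0,0,0,0,0.085],[0,0,0,0,0,0,0.04],[0,0,0,0,0,0,0.01],[0,0,0,0,0,0,0.01],[0,0,0,0,0,0,0.01],[0,0,0,0,0,0,0.01],[0,0,0,0,0,0,0.01],[0,0,0,0,0,0,0.01],[0,0,0,0,0,0,0.01],[0,0,0,0,0,0,0.01]]
  ],
  "squeeze": 70
}}

```text
t: 6.07
tool_pos: [0.5366, 0.1938, 0.0177]
tool_rot: [2.07, 0.292, -2.068]
contact_force: [0.1, -0.8, 1.4]
opening: 0.0187
```

```bash
python3 -c "
from h import *
plan([.536,.194,.015],-73.6)"
```

```text
pos [0.5366 0.1938 0.0177] F [ 0.06 -0.78  1.41] open 0.0187 t 6.0667 heading y -73.81
tool shift mm [ 2.7 -0.3  0.5] turn [-0.21 -0.03 -0.14]
```

Call:
{"op": "arm_command", "data": {
  "plan": [
    [[-0.005,0,0,0,0,0,0.01],[-0.015,0,0,0,0,0,0.01],[-0.025,0,0,0,0,0,0.01],[-0.03,0,0,0,0,0,0.01],[-0.03,0,0,2,0,0,0.01],[-0.02,0,0,4,0,0,0.01],[-0.01,0,0,5,0,0,0.01],[0,0,0,5,0,0,0.01],[0,0,0,2,0,0,0.01],[0,0,0,0,0,0,0.01]]
  ]
}}

```text
t: 6.9
tool_pos: [0.5311, 0.193, 0.1551]
tool_rot: [-2.188, 0.057, 2.214]
contact_force: [0.2, -0.7, -2.1]
opening: 0.019
```

```bash
python3 - <<'E'
from h import *
plan([.545,-.284,.14],-92.5)
im,M=snap('top')
for n,z in [('tube',.034),('glue_board',.012)]:
    for d in cut_out('top',n): print(n,round(d['conf'],2),*rect('top',M,d['mask'],z))
E
```

```text
pos [0.5311 0.193  0.1551] F [ 0.22 -0.69 -2.08] open 0.019 t 6.9 heading y -92.65
tool shift mm [ 17.6 475.7 -36.1] turn [-0.15  0.65 -0.36]
tube 0.91 [ 548.7 -241.5] [ 43.8 113.9] long axis deg 175.9
tube 0.91 [ 532.6 -462.3] [ 45.9 121. ] long axis deg 136.2
tube 0.78 [ 292.8 -256.8] [ 56.  144.6] long axis deg 180.0
glue_board 0.73 [ 547.3 -150. ] [299.8 171. ] long axis deg 88.3
```

Call:
{"op": "arm_command", "data": {
  "plan": [
    [[0,0.012,-0.001,0,0.6,-0.3,0.01],[0,0.025,-0.002,0,0,0,0.01],[0,0.028,-0.002,0,0,0,0.01],[0,0.028,-0.002,0,0,0,0.01],[0,0.028,-0.002,0,0,0,0.01],[0,0.028,-0.002,0,0,0,0.01],[0,0.028,-0.002,0,0,0,0.01],[0,0.028,-0.002,0,0,0,0.01],[0,0.028,-0.002,0,0,0,0.01],[0,0.028,-0.002,0,0,0,0.01],[0,0.028,-0.002,0,0,0,0.01],[0,0.028,-0.002,0,0,0,0.01],[0,0.028,-0.002,0,0,0,0.01],[0,0.028,-0.002,0,0,0,0.01],[0,0.028,-0.002,0,0,0,0.01],[0,0.028,-0.002,0,0,0,0.01],[0,0.028,-0.002,0,0,0,0.01],[0,0.015,-0.001,0,0,0,0.01],[0,0,0,0,0,0,0.01]]
  ]
}}

```text
t: 8.63
tool_pos: [0.5325, -0.3119, 0.1416]
tool_rot: [-2.186, 0.037, 2.227]
contact_force: [-1.1, 0.0, -2.3]
opening: 0.0192
```

```bash
python3 - <<'E'
from h import *
plan([.546,-.284,.10],-92.5)
im,M=snap('top','top1.png')
im,M=snap('scene','sc1.png')
a=cv2.imread('pics/top1.png')[120:300,180:380];b=cv2.imread('pics/sc1.png')[140:280,120:320]
cv2.imwrite('pics/c1.png',np.vstack([cv2.resize(a,None,fx=2,fy=1.6),cv2.resize(b,None,fx=2,fy=2)]))
E
```

```text
pos [ 0.5325 -0.3119  0.1416] F [-1.15  0.   -2.3 ] open 0.0192 t 8.6333 heading y -91.8
tool shift mm [ 41.3 -28.4 -13.4] turn [ 0.69  1.06 -0.13]
```

View pics/c1.png

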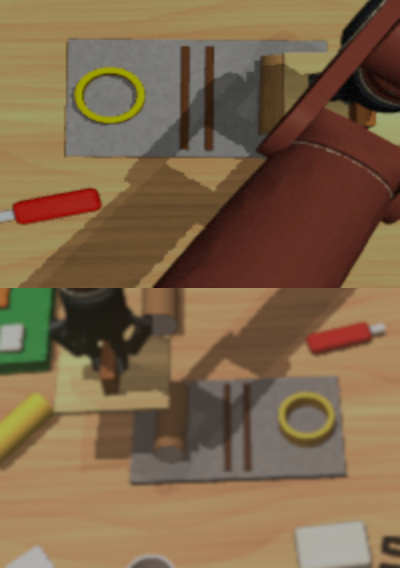

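The board is held level. The tube lies just under its +y edge. Correcting position, then lowering.

Call:
{"op": "arm_command", "data": {
  "plan": [
    [[0.005,-0.014,-0.007,0.7,1,0,0.01],[0.01,-0.014,-0.007,0,0,0,0.01],[0.015,0,0,0,0,0,0.01],[0.01,0,0,0,0,0,0.01],[0,0,0,0,0,0,0.01]]
  ]
}}

```text
t: 9.15
tool_pos: [0.5478, -0.2741, 0.1]
tool_rot: [-2.201, 0.038, 2.202]
contact_force: [0.0, -0.1, -1.3]
opening: 0.0191
```

```bash
python3 - <<'E'
from h import *
plan([.546,-.284,.074],-92.5)
E
```

```text
pos [ 0.5478 -0.2741  0.1   ] F [ 0.03 -0.13 -1.31] open 0.0191 t 9.15 heading y -92.11
tool shift mm [26.  10.   1.4] turn [0.39 0.04 0.15]
```

Call:
{"op": "arm_command", "data": {
  "plan": [
    [[0.005,0.005,0.001,0.4,0,0.1,0.01],[0.006,0.005,0,0,0,0,0.01],[0.006,0,0,0,0,0,0.01],[0.003,0,0,0,0,0,0.01],[0,0,0,0,0,0,0.01],[0,0,0,0,0,0,0.01]]
  ]
}}

```text
t: 9.65
tool_pos: [0.5462, -0.2842, 0.0789]
tool_rot: [-2.199, 0.046, 2.2]
contact_force: [0.4, -0.2, -0.4]
opening: 0.0191
```

```bash
python3 - <<'E'
from h import *
plan([.546,-.284,.074],-92.5)
E
```

```text
pos [ 0.5462 -0.2842  0.0789] F [ 0.44 -0.17 -0.4 ] open 0.0191 t 9.65 heading y -92.47
tool shift mm [ 4.9 -0.1  0.2] turn [0.03 0.03 0.05]
```

Call:
{"op": "arm_command", "data": {
  "plan": [
    [[0.0015,0,0,0,0,0,0.01],[0.001,0,0,0,0,0,0.01],[0,0,0,0,0,0,0.01]]
  ]
}}

```text
t: 9.9
tool_pos: [0.5466, -0.2849, 0.0771]
tool_rot: [-2.2, 0.048, 2.198]
contact_force: [0.8, 0.5, -2.7]
opening: 0.0193
```

Call:
{"op": "arm_command", "data": {
  "plan": [
    [[0.0015,0,0,0,0,0,0.01],[0,0,0,0,0,0,0.01]]
  ]
}}

```text
t: 10.07
tool_pos: [0.5469, -0.2851, 0.076]
tool_rot: [-2.201, 0.049, 2.198]
contact_force: [-0.8, 0.8, -2.4]
opening: 0.0191
```

Call:
{"op": "arm_command", "data": {
  "plan": [
    [[0.0015,0,0,0,0,0,0.01],[0,0,0,0,0,0,0.01]]
  ]
}}

```text
t: 10.23
tool_pos: [0.5471, -0.2851, 0.0746]
tool_rot: [-2.202, 0.049, 2.197]
contact_force: [0.5, 0.4, -1.8]
opening: 0.019
```

Call:
{"op": "arm_command", "data": {
  "plan": [
    [[0.0007,0,0,0,0,0,0.01],[0,0,0,0,0,0,0.01]]
  ]
}}

```text
t: 10.4
tool_pos: [0.5471, -0.2851, 0.0739]
tool_rot: [-2.202, 0.049, 2.198]
contact_force: [-0.7, 0.6, -2.4]
opening: 0.0188
```

Call:
{"op": "arm_command", "data": {
  "plan": [
    [[0.0007,0,0,0,0,0,0.01],[0,0,0,0,0,0,0.01]]
  ]
}}

```text
t: 10.57
tool_pos: [0.5474, -0.2853, 0.0737]
tool_rot: [-2.203, 0.049, 2.197]
contact_force: [-0.3, -0.5, -1.5]
opening: 0.019
```

Call:
{"op": "arm_command", "data": {
  "plan": [
    [[0.0007,0,0,0,0,0,0.01],[0,0,0,0,0,0,0.01]]
  ]
}}

```text
t: 10.73
tool_pos: [0.5476, -0.2855, 0.0737]
tool_rot: [-2.203, 0.049, 2.197]
contact_force: [-0.3, 0.5, -1.1]
opening: 0.019
```

Call:
{"op": "arm_command", "data": {
  "plan": [
    [[0.001,0,0,0,0,0,0.01],[0.001,0,0,0,0,0,0.01]]
  ]
}}

```text
t: 10.9
tool_pos: [0.5478, -0.286, 0.0735]
tool_rot: [-2.203, 0.05, 2.198]
contact_force: [-3.4, 0.2, 6.5]
opening: 0.0189
```

Call:
{"op": "arm_command", "data": {
  "plan": [
    [[0.002,0,0,0,0,0,0.01],[0.002,0,0,0,0,0,0.01]]
  ]
}}

```text
t: 11.07
tool_pos: [0.5478, -0.287, 0.0735]
tool_rot: [-2.202, 0.05, 2.2]
contact_force: [-6.7, 1.0, 10.6]
opening: 0.0197
```

Call:
{"op": "arm_command", "data": {
  "plan": [
    [[0.0,0,0,0,0,0,0.01],[0.0004,0,0,0,0,0,0.01]]
  ]
}}

```text
t: 11.23
tool_pos: [0.5483, -0.2876, 0.0739]
tool_rot: [-2.205, 0.052, 2.199]
contact_force: [0.7, -0.6, -2.3]
opening: 0.0191
```

```bash
python3 - <<'E'
from h import *
plan([.546,-.284,.0735],-92.5); print(ctrl.get_obs()['wrist_torque'])
im,M=snap('scene','sc2.png')
cv2.imwrite('pics/c2.png',cv2.resize(im[120:260,130:330,::-1],None,fx=3,fy=3))
for d in mark_of('scene','tube'): print(toW(M,d['at']).round(3),d['conf'])
E
```

```text
pos [ 0.5483 -0.2876  0.0739] F [ 0.71 -0.61 -2.3 ] open 0.0191 t 11.2333 heading y -92.48
tool shift mm [ 0.4 -3.5  2.4] turn [ 0.02 -0.16 -0.23]
[ 0.06932063  0.05494573 -0.04082237]
[ 0.535 -0.467  0.017] 0.94
[ 0.294 -0.259  0.026] 0.76
[ 0.396  0.012 -0.001] 0.18
```

View pics/c2.png

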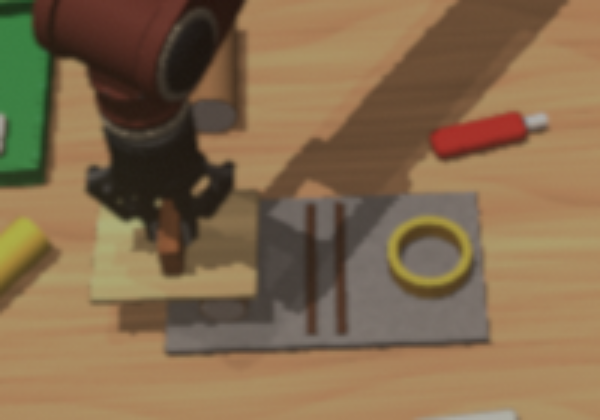

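Call:
{"op": "arm_command", "data": {
  "plan": [
    [[0.0006,0,0,0,0,0,0.01],[0.0007,-0.001,0,0,0,0,0.01],[0.0007,-0.003,0,0,0,0,0.01]]
  ]
}}

```text
t: 11.58
tool_pos: [0.5486, -0.2843, 0.0736]
tool_rot: [-2.204, 0.053, 2.2]
contact_force: [-2.1, -0.5, 5.2]
opening: 0.0191
```

Call:
{"op": "arm_command", "data": {
  "plan": [
    [[0.0007,-0.004,0,0,0,0,0.01],[0.0007,-0.004,0,0,0,0,0.01]]
  ]
}}

```text
t: 11.75
tool_pos: [0.5491, -0.2767, 0.0737]
tool_rot: [-2.204, 0.054, 2.201]
contact_force: [-2.1, -0.1, 6.3]
opening: 0.0188
```

```bash
python3 - <<'E'
from h import *
plan([.546,-.284,.0735],-92.5); print(ctrl.get_obs()['wrist_torque'])
E
```

```text
pos [ 0.5491 -0.2767  0.0737] F [-2.12 -0.1   6.29] open 0.0188 t 11.75 heading y -92.47
tool shift mm [0.2 7.4 2.8] turn [ 0.03 -0.09 -0.31]
[0.29289842 0.51075114 0.06867926]
```

Call:
{"op": "arm_command", "data": {
  "plan": [
    [[0.0005,-0.005,0.0002,0,0,-0.1,0.01],[0.0005,-0.005,0.0002,0,0,-0.1,0.01],[0.0005,-0.005,0.0002,0,0,0,0.01],[0.0005,-0.005,0.0002,0,0,0,0.01]]
  ]
}}

```text
t: 12.08
tool_pos: [0.5503, -0.2561, 0.0736]
tool_rot: [-2.206, 0.051, 2.197]
contact_force: [-1.2, 0.4, 5.6]
opening: 0.019
```

Call:
{"op": "arm_command", "data": {
  "plan": [
    [[0.0005,-0.005,0.0002,0,0,0,0.01],[0.0005,-0.005,0.0002,0,0,0,0.01],[0.0005,-0.005,0.0002,0,0,0,0.01],[0.0005,-0.005,0.0002,0,0,0,0.01]]
  ]
}}

```text
t: 12.42
tool_pos: [0.5516, -0.2346, 0.0737]
tool_rot: [-2.21, 0.052, 2.196]
contact_force: [-2.0, 0.3, 5.0]
opening: 0.019
```

```bash
python3 - <<'E'
from h import *
plan([.546,-.284,.0735],-92.5); print(ctrl.get_obs()['wrist_torque'])
E
```

```text
pos [ 0.5516 -0.2346  0.0737] F [-1.97  0.34  5.  ] open 0.019 t 12.4167 heading y -92.39
tool shift mm [ 0.4 49.6  3.6] turn [ 0.11 -0.36 -0.31]
[0.17333468 0.45331551 0.03436962]
```

Call:
{"op": "arm_command", "data": {
  "plan": [
    [[0.0005,-0.005,0.0004,0,-0.1,-0.1,0.01],[0.0005,-0.005,0.0004,0,-0.1,-0.1,0.01],[0.0005,-0.005,0.0004,0,-0.1,0,0.01],[0.0005,-0.005,0.0004,0,0,0,0.01],[0.0005,-0.005,0.0004,0,0,0,0.01]]
  ]
}}

```text
t: 12.83
tool_pos: [0.5532, -0.2078, 0.0736]
tool_rot: [-2.21, 0.051, 2.196]
contact_force: [-0.2, 0.1, 5.9]
opening: 0.0189
```

Call:
{"op": "arm_command", "data": {
  "plan": [
    [[0.0005,-0.005,0.0003,0,-0.1,-0.1,0.01],[0.0005,-0.005,0.0003,0,0,0,0.01],[0.0005,-0.005,0.0003,0,0,0,0.01],[0.0005,-0.005,0.0003,0,0,0,0.01],[0.0005,-0.005,0.0003,0,0,0,0.01]]
  ]
}}

```text
t: 13.25
tool_pos: [0.5549, -0.1813, 0.0736]
tool_rot: [-2.214, 0.052, 2.194]
contact_force: [0.2, -0.2, 6.0]
opening: 0.0191
```

```bash
python3 - <<'E'
from h import *
plan([.546,-.284,.0735],-92.5); print(ctrl.get_obs()['wrist_torque'])
E
```

```text
pos [ 0.5549 -0.1813  0.0736] F [ 0.17 -0.17  6.  ] open 0.0191 t 13.25 heading y -92.32
tool shift mm [  0.8 103.    4.7] turn [ 0.18 -0.52 -0.37]
[-0.12225066  0.41329249 -0.01431373]
```

Call:
{"op": "arm_command", "data": {
  "plan": [
    [[0.0005,-0.005,0.0006,0,-0.2,-0.1,0.01],[0.0005,-0.005,0.0006,0,-0.2,-0.1,0.01],[0.0004,-0.004,0.0004,0,-0.1,0,0.01]]
  ]
}}

```text
t: 13.5
tool_pos: [0.5557, -0.1663, 0.0735]
tool_rot: [-2.209, 0.05, 2.198]
contact_force: [1.7, -1.1, 4.5]
opening: 0.019
```

Call:
{"op": "arm_command", "data": {
  "plan": [
    [[0.0003,-0.003,0.0004,0,-0.1,0,0.01],[0.0003,-0.003,0.0004,0,0,0,0.01]]
  ]
}}

```text
t: 13.67
tool_pos: [0.5561, -0.1596, 0.0735]
tool_rot: [-2.21, 0.05, 2.199]
contact_force: [1.5, -0.0, 4.7]
opening: 0.0188
```

Call:
{"op": "arm_command", "data": {
  "plan": [
    [[0.0003,-0.003,0.0004,0,-0.1,0,0.01],[0.0003,-0.003,0.0004,0,0,0,0.01]]
  ]
}}

```text
t: 13.83
tool_pos: [0.5566, -0.1542, 0.0738]
tool_rot: [-2.213, 0.053, 2.2]
contact_force: [1.2, -2.0, 7.9]
opening: 0.0189
```

Call:
{"op": "arm_command", "data": {
  "plan": [
    [[0.0001,-0.003,0.0003,0,0,0,0.01],[0.0001,-0.003,0.0003,0,0,0,0.01]]
  ]
}}

```text
t: 14.0
tool_pos: [0.5567, -0.1493, 0.0747]
tool_rot: [-2.216, 0.056, 2.202]
contact_force: [1.4, -1.3, 6.4]
opening: 0.0188
```

Call:
{"op": "arm_command", "data": {
  "plan": [
    [[0.0001,-0.003,0.0003,0,0,0,0.01],[0.0001,-0.003,0.0003,0,0,0,0.01]]
  ]
}}

```text
t: 14.17
tool_pos: [0.5568, -0.1441, 0.0754]
tool_rot: [-2.219, 0.059, 2.202]
contact_force: [1.9, -0.5, 5.8]
opening: 0.0193
```

```bash
python3 - <<'E'
from h import *
plan([.546,-.284,.0735],-92.5); print(ctrl.get_obs()['wrist_torque'])
E
```

```text
pos [ 0.5568 -0.1441  0.0754] F [ 1.86 -0.47  5.78] open 0.0193 t 14.1667 heading y -92.12
tool shift mm [  4.1 140.1   5.7] turn [ 0.39 -0.46 -0.94]
[-0.43034913  0.11619986  0.08966986]
```

Call:
{"op": "arm_command", "data": {
  "plan": [
    [[0.0,-0.003,0.0003,0.1,-0.1,-0.2,0.01],[0.0,-0.003,0.0003,0.1,-0.1,-0.2,0.01]]
  ]
}}

```text
t: 14.33
tool_pos: [0.5572, -0.1385, 0.076]
tool_rot: [-2.214, 0.057, 2.2]
contact_force: [2.0, -1.2, 4.9]
opening: 0.0196
```

Call:
{"op": "arm_command", "data": {
  "plan": [
    [[0.0002,-0.003,0.0003,0.1,-0.1,-0.2,0.01],[0.0002,-0.003,0.0003,0,0,-0.2,0.01]]
  ]
}}

```text
t: 14.5
tool_pos: [0.5577, -0.1325, 0.0764]
tool_rot: [-2.21, 0.052, 2.196]
contact_force: [1.6, -0.3, 6.3]
opening: 0.0194
```

Call:
{"op": "arm_command", "data": {
  "plan": [
    [[0.0004,-0.003,0.0003,0,0,-0.1,0.01],[0.0005,-0.003,0.0003,0,0,-0.1,0.01]]
  ]
}}

```text
t: 14.67
tool_pos: [0.5579, -0.1263, 0.0764]
tool_rot: [-2.21, 0.048, 2.194]
contact_force: [1.5, -0.1, 6.7]
opening: 0.0189
```

Call:
{"op": "arm_command", "data": {
  "plan": [
    [[0.0007,-0.003,0.0003,0,0,0,0.01],[0.0008,-0.003,0.0003,0,0,0,0.01]]
  ]
}}

```text
t: 14.83
tool_pos: [0.5582, -0.1199, 0.0759]
tool_rot: [-2.212, 0.048, 2.193]
contact_force: [0.5, 0.6, 6.8]
opening: 0.0192
```

Call:
{"op": "arm_command", "data": {
  "plan": [
    [[0.001,-0.003,0.0003,0,0,0,0.01],[0.001,-0.003,0.0003,0,0,0,0.01]]
  ]
}}

```text
t: 15.0
tool_pos: [0.5584, -0.1131, 0.0751]
tool_rot: [-2.213, 0.047, 2.192]
contact_force: [1.2, 1.5, 7.2]
opening: 0.019
```

```bash
python3 - <<'E'
from h import *
plan([.546,-.284,.0735],-92.5); print(ctrl.get_obs()['wrist_torque'])
E
```

```text
pos [ 0.5584 -0.1131  0.0751] F [1.19 1.47 7.17] open 0.019 t 15.0 heading y -92.28
tool shift mm [  2.  171.2   5.6] turn [ 0.22 -0.54 -0.13]
[-0.11581193  0.15676869  0.10439492]
```

Call:
{"op": "arm_command", "data": {
  "plan": [
    [[0.0009,-0.003,0.0003,0,-0.1,0,0.01],[0.0009,-0.003,0.0003,0,-0.1,0,0.01]]
  ]
}}

```text
t: 15.17
tool_pos: [0.5586, -0.1059, 0.0738]
tool_rot: [-2.21, 0.045, 2.194]
contact_force: [2.9, 0.3, 4.5]
opening: 0.0191
```

Call:
{"op": "arm_command", "data": {
  "plan": [
    [[0.0008,-0.003,0.0003,0,-0.1,0,0.01],[0.0007,-0.002,0.0003,0,0,0,0.01]]
  ]
}}

```text
t: 15.33
tool_pos: [0.5593, -0.1006, 0.0734]
tool_rot: [-2.212, 0.045, 2.195]
contact_force: [1.3, -0.3, 7.4]
opening: 0.0194
```

```bash
python3 - <<'E'
from h import *
plan([.546,-.284,.0735],-92.5); print(ctrl.get_obs()['wrist_torque'])
im,M=snap('scene','sc3.png')
cv2.imwrite('pics/c3.png',cv2.resize(im[140:260,160:310,::-1],None,fx=4,fy=4))
E
```

```text
pos [ 0.5593 -0.1006  0.0734] F [ 1.29 -0.34  7.4 ] open 0.0194 t 15.3333 heading y -92.19
tool shift mm [  0.3 183.8   6.3] turn [ 0.31 -0.44 -0.15]
[-0.56399077  0.3730145   0.06218197]
```

View pics/c3.png

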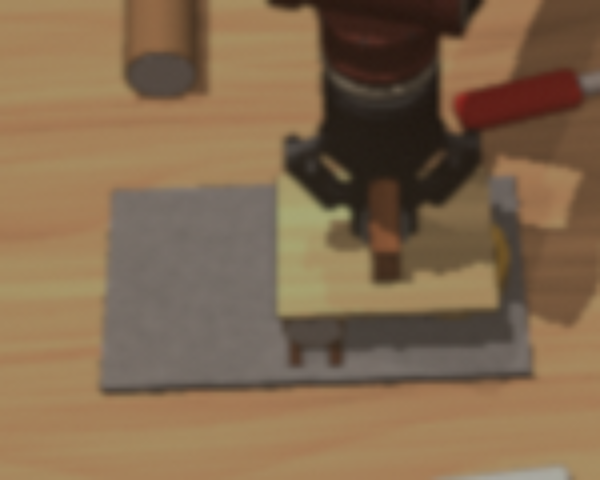

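The tube end (285–345, 320–345) sits between the two strips, and the height is back to floor level. Lifting straight up.

Call:
{"op": "arm_command", "data": {
  "plan": [
    [[-0.001,0,0,0,0,0,0.01],[-0.004,0,0,0,0,0,0.01],[-0.01,0,0,0,0,0,0.01],[-0.02,0,0,0,-0.4,-0.1,0.01],[-0.025,0,0,0,0,0,0.01],[-0.02,0,0,0,0,0,0.01],[0,0,0,0,0,0,0.01]]
  ]
}}

```text
t: 15.97
tool_pos: [0.5495, -0.0962, 0.1453]
tool_rot: [-2.168, 0.033, 2.225]
contact_force: [-0.1, 0.1, -1.0]
opening: 0.0194
```

```bash
python3 - <<'E'
from h import *
plan([.54,.2,.15],-92.5)
for c in ['scene','top']:
    im,M=snap(c,c+'4.png')
    for n in ['tube','cradle','tape_roll']:print(c,n,[(toW(M,d['at']).round(3),round(d['conf'],2)) for d in mark_of(c,n)])
cv2.imwrite('pics/c4.png',cv2.resize(cv2.imread('pics/scene4.png')[140:260,160:310],None,fx=4,fy=4))
E
```

```text
pos [ 0.5495 -0.0962  0.1453] F [-0.13  0.11 -1.02] open 0.0194 t 15.9667 heading y -92.27
tool shift mm [  -1.5 -295.7   21.2] turn [0.24 1.5  0.51]
scene tube [(array([ 0.292, -0.262,  0.026]), 0.94), (array([ 0.534, -0.469,  0.021]), 0.85), (array([ 0.555, -0.151,  0.033]), 0.84), (array([ 0.549, -0.156,  0.031]), 0.16)]
scene cradle [(array([ 0.549, -0.156,  0.034]), 0.7)]
scene tape_roll [(array([ 0.551, -0.054,  0.01 ]), 0.67), (array([ 0.549, -0.151, -0.   ]), 0.2)]
top tube [(array([ 0.532, -0.465,  0.019]), 0.91), (array([ 0.294, -0.253,  0.025]), 0.73), (array([ 0.553, -0.152, -0.001]), 0.5)]
top cradle [(array([ 0.55 , -0.151,  0.035]), 0.59), (array([ 0.75 , -0.036, -0.003]), 0.39)]
top tape_roll [(array([ 0.548, -0.151, -0.001]), 0.36)]
```

View pics/c4.png

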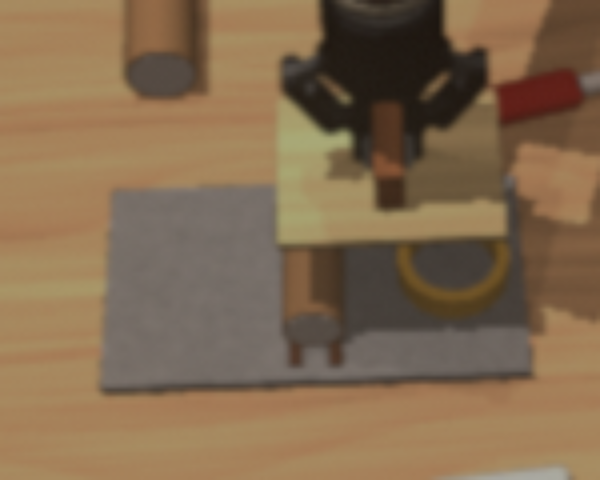

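Call:
{"op": "arm_command", "data": {
  "plan": [
    [[0,-0.01,0.001,0,0.7,0.2,0.01],[0,-0.022,0.001,0,0.7,0.2,0.01],[0,-0.024,0.001,0,0,0,0.01],[0,-0.024,0.001,0,0,0,0.01],[0,-0.024,0.001,0,0,0,0.01],[0,-0.024,0.001,0,0,0,0.01],[0,-0.024,0.001,0,0,0,0.01],[0,-0.024,0.001,0,0,0,0.01],[0,-0.024,0.001,0,0,0,0.01],[0,-0.024,0.001,0,0,0,0.01],[0,-0.024,0.001,0,0,0,0.01],[0,-0.024,0.001,0,0,0,0.01],[0,-0.015,0.001,0,0,0,0.01],[0,0,0,0,0,0,0.01],[0,0,0,0,0,0,0.01]]
  ]
}}

```text
t: 17.62
tool_pos: [0.5373, 0.2138, 0.1347]
tool_rot: [-2.183, 0.035, 2.212]
contact_force: [0.1, 0.4, -2.3]
opening: 0.0193
```

```bash
python3 - <<'E'
from h import *
plan([.54,.2,.02],-92.5)
E
```

```text
pos [0.5373 0.2138 0.1347] F [ 0.13  0.39 -2.33] open 0.0193 t 17.6167 heading y -92.28
tool shift mm [114.5  14.6  -4.8] turn [0.22 0.78 0.44]
```

Call:
{"op": "arm_command", "data": {
  "plan": [
    [[0.01,0.005,0,0.2,0.7,0.4,0.01],[0.02,0.005,0,0,0,0,0.01],[0.02,0,0,0,0,0,0.01],[0.02,0,0,0,0,0,0.01],[0.015,0,0,0,0,0,0.01],[0.008,0,0,0,0,0,0.01],[0,0,0,0,0,0,0.01],[0,0,0,0,0,0,0.01]]
  ]
}}

```text
t: 18.28
tool_pos: [0.5364, 0.1995, 0.0389]
tool_rot: [-2.2, 0.053, 2.195]
contact_force: [-0.3, 0.4, -1.8]
opening: 0.0194
```

```bash
python3 - <<'E'
from h import *
plan([.54,.2,.0177],-92.5)
E
```

```text
pos [0.5364 0.1995 0.0389] F [-0.35  0.41 -1.85] open 0.0194 t 18.2833 heading y -92.73
tool shift mm [21.2 -0.7 -3.6] turn [-0.23 -0.11 -0.02]
```

Call:
{"op": "arm_command", "data": {
  "plan": [
    [[0.006,0,0,0,0,0,0.01],[0.006,0,0,0,0,0,0.01],[0.004,0,0,0,0,0,0.01],[0.002,0,0,0,0,0,0.01],[0,0,0,0,0,0,0.01],[0,0,0,0,0,0,0.01]]
  ]
}}

```text
t: 18.78
tool_pos: [0.5394, 0.1996, 0.0233]
tool_rot: [-2.206, 0.052, 2.187]
contact_force: [-0.6, 0.1, -2.1]
opening: 0.0191
```

```bash
python3 - <<'E'
from h import *
plan([.54,.2,.0177],-92.5)
E
```

```text
pos [0.5394 0.1996 0.0233] F [-0.6   0.05 -2.06] open 0.0191 t 18.7833 heading y -92.77
tool shift mm [ 5.6 -0.4 -0.5] turn [-0.27 -0.49  0.08]
```

Call:
{"op": "arm_command", "data": {
  "plan": [
    [[0.002,0,0,0,-0.4,0,0.01],[0.002,0,0,0,0,0,0.01],[0.001,0,0,0,0,0,0.01],[0.001,0,0,0,0,0,0.01],[0.0005,0,0,0,0,0,0.01]]
  ]
}}

```text
t: 19.2
tool_pos: [0.5406, 0.2001, 0.0178]
tool_rot: [-2.2, 0.051, 2.193]
contact_force: [-0.6, -0.7, 1.3]
opening: 0.0189
```

Call:
{"op": "arm_command", "data": {
  "plan": [
    [[0,0,0,0,0,0,0.03],[0,0,0,0,0,0,0.06],[0,0,0,0,0,0,0.07],[0,0,0,0,0,0,0.07],[0,0,0,0,0,0,0.07],[0,0,0,0,0,0,0.07],[-0.005,0,0,0,0,0,0.07],[-0.01,0,0,0,0,0,0.07],[-0.02,0,0,0,0,0,0.07],[-0.03,0,0,0,0,0,0.07],[-0.03,0,0,0,0,0,0.07],[-0.03,0,0,0,0,0,0.07],[-0.02,0,0,0,0,0,0.07],[0,0,0,0,0,0,0.07],[0,0,0,0,0,0,0.07]]
  ]
}}

```text
t: 20.45
tool_pos: [0.5405, 0.2, 0.1762]
tool_rot: [-2.204, 0.049, 2.187]
contact_force: [-0.1, 0.1, -0.2]
opening: 0.07
```

```bash
python3 - <<'E'
from h import *
plan([.54,.2,.2],-92.5)
im,M=snap('scene','scene5.png')
for n in ['tube','press_board','cradle','tape_roll','glue_tube','stamp_tin']:print(n,[(toW(M,d['at']).round(3),round(d['conf'],2)) for d in mark_of('scene',n)])
cv2.imwrite('pics/c5.png',cv2.resize(im[120:300,150:410,::-1],None,fx=3,fy=3))
E
```

```text
pos [0.5405 0.2    0.1762] F [-0.07  0.07 -0.21] open 0.07 t 20.45 heading y -92.75
tool shift mm [-23.8  -0.1   0.4] turn [-0.25 -0.44  0.19]
tube [(array([ 0.292, -0.262,  0.024]), 0.88), (array([ 0.538, -0.469,  0.018]), 0.71), (array([ 0.554, -0.153,  0.033]), 0.7), (array([ 0.549, -0.156,  0.03 ]), 0.4)]
press_board [(array([ 0.537,  0.199, -0.   ]), 0.84)]
cradle [(array([ 0.55 , -0.153,  0.031]), 0.83)]
tape_roll [(array([ 0.552, -0.055,  0.011]), 0.9)]
glue_tube [(array([ 0.398,  0.013, -0.003]), 0.82)]
stamp_tin [(array([ 0.749, -0.037, -0.003]), 0.73)]
```

View pics/c5.png

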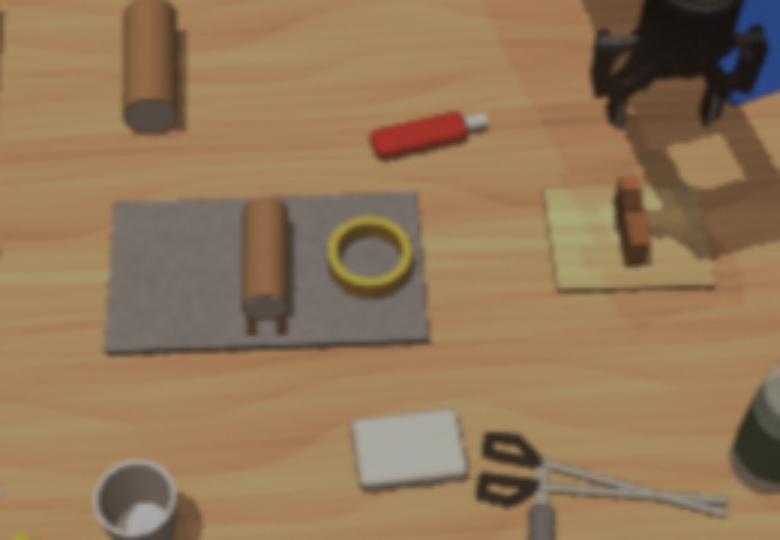

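The tube (245–288, 200–320) is seated between the strips. The press board (545–715, 185–290) lies flat on the table with the gripper clear of it.

```bash
python3 -c "
from station import finish_job; print(finish_job())"
```

```text
the job is handed in; nothing more can be done
None
```

The tube now lies in the cradle between the two strips, and I handed the job in after about 20 s of robot time. I took the press board by its bar grip, laid it on the tube, and rolled the tube over the near strip under the board. I then put the board flat on the table, clear of the gluing board, and backed the gripper off.

**Pressing:** The force readings during the roll imply a press of about 6–10 N, allowing roughly 2 N for the board's weight. The highest was about 13 N, in a short test press before rolling. Force is only read at the end of each move, so a peak between readings could have been missed.

**Final position of the tube:** The last scene picture puts it at (0.554, -0.153), against an estimated cradle point of (0.550, -0.153). The 4 mm offset is along the tube's own length.

**Bystanders:** The tape roll, glue tube and stamp tin all show within about 3 mm of where they started.

**Checks that disagreed:** While the board was held over the tube, the top camera put the tube's height at about 0 and mistook the gluing board for the tape roll, both with low confidence. The scene pictures showed neither problem.

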